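# Open the laser engraver on its struts and turn the printing block to its mark

## Robot

A 7-joint arm with a two-finger parallel gripper is mounted at the origin on the work surface. World frame = base frame: x ahead of the robot, y to its left, z up, the work surface at z = 0. Lengths are in m, angles in rad, forces in N, time in s.
With the tool pointing down it reaches from about 0.35 to 0.9 m from the base axis. Payload 7.2 kg.
Tool frame: the origin (TCP) lies where the fingers leave the gripper's body, on its centre line; the fingertips stand 73 mm ahead of it and the grasp point (between the pads) lies 54 mm ahead of it; z points along the fingers, y is the direction in which the jaws open and shut (so a half turn about z gives the same grasp; the last joint's range is limited). The gripper opens to 85 mm and grips with 20 to 120 N. Pads are 22 mm wide; open, the fingers measure 114 mm over their backs; the gripper's body (76 mm by 85 mm) begins 54 mm behind the grasp point. The pads swing forward as they close: fully open they stand 13 mm farther back than shut.
Start: joints at [-1.295, 0.411, -0.013, 1.596, 0.006, 1.134, -0.082], TCP at [0.211, 0.588, 0.304] pointing down, gripper open.
Joint ranges: [-2.95, 2.95], [-0.29, 1.99], [-1.47, 1.44], [0.14, 2.54], [-1.03, 4.17], [0.13, 1.85], [-2.86, 2.86]. Speed limits (rad/s): [2.39, 2.39, 3.01, 3.01, 3.14, 3.14, 3.14].

## Interface

Orientations are given as a rotation vector (axis times angle).
In Python, from plant import observe, get_image, hand_in gives the robot as it stands. The module is installed in compiled form; this text tells all that it offers.
- The arm moves only by the shell command python3 -m handwheel 'ROWS'. ROWS is JSON, a list of rows, each a list of 5 numbers: the finger opening in m, from 0 to 0.0854, then the shift along the tool's x, y, z in m, then the turn about the tool's z in degrees. A call has 1 to 20 rows; each row is the pose to reach, as a shift and turn from the pose commanded when the call began, along the tool's axes at that moment; what a row does not reach only later rows make up. A row lasts 1/10 s, in which the tool goes at most 50 mm and 8.59 degrees, less where a joint would pass 70% of its speed; a pose out of reach is approached as far as the arm can. A call with a gripper value outside its range is refused whole. The fingers move at their own pace and stop on an object; the grip force is fixed at half the most. Time passes only in rows, so rows that repeat a pose let the fingers close. It gives the time, the measured TCP pose, the force and the opening at its end, in the units of the state.
- observe(): the state, without advancing time (a new reading comes with each control period).
- get_image(name): name is "scene" or "side" or "wrist"; returns a dict with "pixels" (420x560x3 uint8, red, green, blue), "depth" (420x560 float32, m along the optical axis (not along the pixel's ray), 0 where there is no reading), "fovy" (degrees; the focal length in pixels is half the picture's height over the tangent of half this angle, whatever the lens; pixels are square), "cx", "cy" (the principal point, pixels), "k1" (the pictures are not rectified: a ray, as slopes to the right and down, at radius r is drawn at 1 + k1 r^2 times it, then the intrinsics apply), "rvec" (rotation vector, rad) and "tvec" (3), from world to camera coordinates, as OpenCV has them. Camera axes: x right, y down, z forward; pixel columns grow to the right and rows downward; lengths in m; the calibration is good to about 2 mm. A picture is of the moment at which its call begins.
- hand_in(): hands the job in, once; it reports no verdict.
The state is a dict: "time_s": time; "joints": joint angles; "joint_velocities": joint speeds; "effort": joint torques, N m; "tool_pos": TCP position; "orientation": TCP orientation; "contact_force": force on the tool from outside, world axes, zero at the start; "ft_torque": the same for the moment, N m; "opening": finger opening in m.
Only numpy, scipy, OpenCV 4.12 (cv2) and the standard library are available. Lean on these libraries where they do the work, as an engineer would, in place of code of your own. Each camera call takes 0.05 s, during which the arm holds its last target.

## Task

The round printing block in the laser engraver has to go back in register for its second pass. Raise the lid by its handle until the gas struts take over and it stands fully open by itself; then push the block round in the jig's hole, flat on the bed, until the notch in its rim faces the dark line on the jig. Leave the lid up, and do not knock the laser head at the back or shift the other things lying about.

Things in the scene. Friction and masses are not known exactly. Their poses are not given: they have to be found in the camera images.
- laser: Desktop laser engraver, a low cream steel box 440 mm deep (x), 410 wide (y), 110 high to the deck, fixed; origin under its centre at table height, +x from its front (robot's side) to its back, +y to its left. Its open well (x -0.180 to +0.140, y -0.115 to +0.190) has a flat bed 65 mm above the table, 45 mm below the deck. The lid covering it: cream frame, tinted window, 345 mm deep, 325 wide, 14 thick, 0.8 kg.
- lid (a joint): Opening angle of the lid, rad: 0 shut (as found), 1.30 at its stop. Let go below the balance point (between 0.46 and 0.60 rad, it varies) it sinks shut; beyond it the two gas struts (one at each side of the well) swing it up to the stop in a second or two and hold it. Raising it takes 5 to 8 N at the handle, less higher up; the hinge is damped, so lift at a moderate speed.
- lid_handle (a point): Middle of the round bar of the lid's bridge handle, on the lid's front rail: dark steel, 12 mm thick, lying along the engraver's y, 130 mm between its two posts. Shut, the bar's centre is 162 mm above the table and 38 mm above the lid's top face. The hinge line lies 290 mm behind and 52 mm below it (engraver x = 0.155, height 110 mm), so the bar moves up and back on an arc of 295 mm radius.
- block_center (a point): Centre (half-way up) of the round wooden printing block, 130 mm across, 22 mm tall, about 0.2 kg, lying loose on the bed in the jig's round hole. Its axes are the block's: the notch is on its -x side. The lower 7 mm is a full disc; the upper 15 mm has the notch.
- block_notch (a point): Middle of the notch's mouth on the block's rim, 65 mm from its centre, 3.5 mm above block_center. The notch is 15 mm deep into the rim, 44 mm wide at the mouth, about 30 mm at its bottom, open at the top, its floor 7 mm above the bed. Shut fingertips let into it and pushed sideways along the rim turn the block easily (2 to 4 N).
- jig_mark (a point): Inner end of the dark line (17 x 3 mm, pointing to the hole's centre) on the jig's top face, on the robot's side of the hole, 67 mm from its centre, 71 mm above the table. Its axes are the jig's: +x from the mark to the hole's centre. The jig is a plywood board 170 x 170 x 6 mm fixed on the bed, its hole 132 mm across; the block stands 16 mm proud of it.
- gantry: Gantry beam with the laser head across the back of the well, fixed, 65 to 110 mm above the table, at engraver x from 0.08 to 0.14; its frame is the engraver's.
- offcut: small loose plywood offcut, 50 x 22 x 6 mm, lying on the engraver's bed left of the jig (the wall side); origin under its centre
- pin: loose steel hold-down pin, 22 mm across, 24 mm tall, standing on the rear left corner of the jig; origin under its centre
- tape: roll of masking tape, 72 mm across, 24 mm tall, lying flat on the engraver's right console; origin under its centre
- brush_pot: white pot of brushes, 84 mm across, about 200 mm tall with the brushes, on the table to the left; origin under its centre
- dye_jar: closed glass jar, 64 mm across, 85 mm tall, on the table to the left; origin under its centre
- brush: flat brush lying on the table to the right; origin under its middle
- blank: spare round wooden blank without a notch, 130 mm across, 22 mm tall, on the table to the right; not to be used; origin under its centre
- ruler: steel ruler, 300 x 28 x 4 mm, on the table to the far left; origin under its centre
- block: The round printing block itself (see block_center); origin under its centre, on the bed.

How it is judged:
By the outcome, as a careful person would: the job done as asked, in the order asked, and still so for the second after the job is handed in, with the robot touching nothing.
It also fails if it takes over 64 s, if anything falls off the work surface, if the arm or the gripper's body presses on something with over 40 N, if the wrist force passes 120 N, or if a joint passes its speed limit or range.

## Working session

There is one attempt and no reset: what is moved stays moved. The work goes in short steps, Python scripts to look and compute and a shell command to move; the robot and the scene stay as the last step left them, time stands still between calls to the robot, and variables do not carry over. Pictures are saved under pics/ and viewed, and the job is handed in when it is done.

```bash
mkdir -p pics; cat > h.py <<'E'
import numpy as np, cv2
from scipy.spatial.transform import Rotation as R
from plant import observe, get_image
def snap(name, tag):
    im=get_image(name); np.savez(f'pics/{tag}.npz',**im)
    cv2.imwrite(f'pics/{tag}.png',cv2.cvtColor(im['pixels'],cv2.COLOR_RGB2BGR)); return im
def load(tag): return {k:v for k,v in np.load(f'pics/{tag}.npz').items()}
def cam(im):
    f=210/np.tan(np.radians(float(im['fovy']))/2)
    K=np.array([[f,0,float(im['cx'])],[0,f,float(im['cy'])],[0,0,1]])
    return K,np.array([float(im['k1']),0,0,0,0]),R.from_rotvec(im['rvec']).as_matrix(),np.array(im['tvec'])
def ray(im,u,v):
    K,D,Rm,t=cam(im)
    p=cv2.undistortPoints(np.array([[[u,v]]],float),K,D)[0,0]
    return -Rm.T@t, Rm.T@np.array([p[0],p[1],1.])
def at_z(im,u,v,z):
    c,d=ray(im,u,v); return c+d*(z-c[2])/d[2]
def at_depth(im,u,v):
    c,d=ray(im,u,v); return c+d*float(im['depth'][int(round(v)),int(round(u))])
def proj(im,P):
    K,D,Rm,t=cam(im)
    return cv2.projectPoints(np.array(P,float).reshape(-1,1,3),np.array(im['rvec'],float),t.astype(float),K,D)[0][:,0]
def crop(tag,x0,y0,x1,y1,s,out):
    a=cv2.imread(f'pics/{tag}.png')[y0:y1,x0:x1]
    cv2.imwrite(f'pics/{out}.png',cv2.resize(a,None,fx=s,fy=s,interpolation=cv2.INTER_CUBIC))
E
python3 - <<'E'
from h import *
for n in ("scene","side","wrist"):
    im=snap(n,n+"0"); print(n,-cam(im)[2].T@cam(im)[3])
s=observe(); print(s); print(R.from_rotvec(s['orientation']).as_matrix().round(3))
E
```

```text
scene [ 1.04429584 -0.78636558  1.01719042]
side [0.28056402 1.08818195 1.44972978]
wrist [0.14127613 0.61336723 0.3734867 ]
{'time_s': 0.15, 'joints': array([-1.29519994,  0.4117493 , -0.01270776,  1.59688356,  0.00560657,
        1.1343139 , -0.08218208]), 'joint_velocities': array([ 1.77358913e-04, -1.83042335e-03,  6.98581659e-06, -2.05526667e-03,
       -5.57510152e-04, -1.22360570e-03,  1.38387669e-03]), 'effort': array([ 9.91465968e-04, -6.01039481e+01,  6.82518873e-01, -2.99641889e+01,
        1.39138789e-02,  7.95003521e-03, -3.39196447e-05]), 'tool_pos': array([0.21059063, 0.5881231 , 0.30321256]), 'orientation': array([-5.37293928e-01, -3.09517752e+00,  2.06148448e-03]), 'contact_force': array([0.45480724, 0.28267481, 0.12024691]), 'ft_torque': array([ 0.02323539, -0.01420584,  0.00588974]), 'opening': 0.08560536207640132}
[[-0.941  0.337 -0.   ]
 [ 0.337  0.941 -0.001]
 [-0.    -0.001 -1.   ]]
```

View pics/scene0.png

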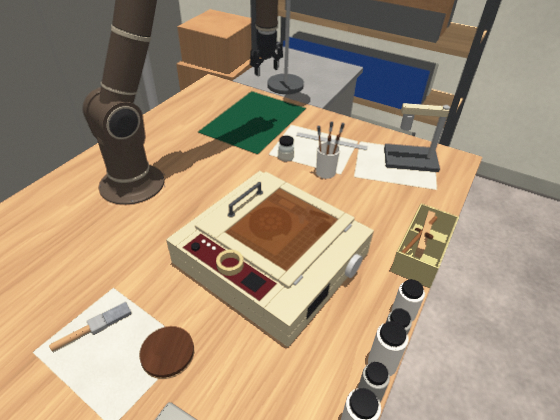

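View pics/side0.png

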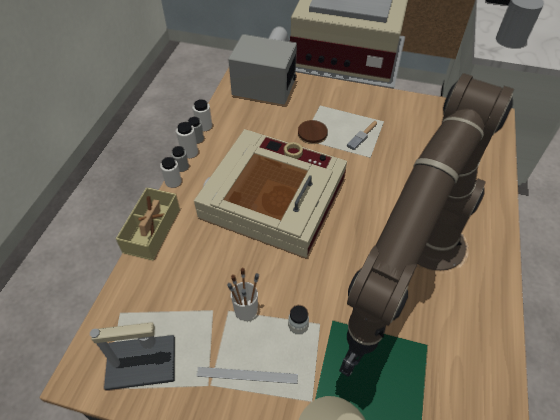

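View pics/wrist0.png

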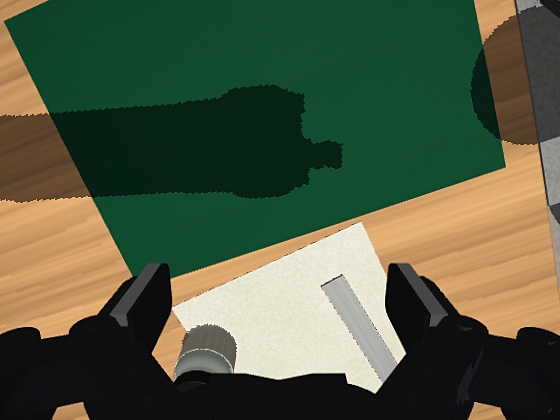

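The scene view shows the shut lid with its handle at about (245,198), and the tape on the console at (230,260). I'll enlarge both views.

```bash
python3 - <<'E'
from h import *
crop('scene0',160,160,380,345,3.6,'c1'); crop('side0',190,125,355,250,4.8,'c2')
E
```

```text
(no output)
```

View pics/c1.png

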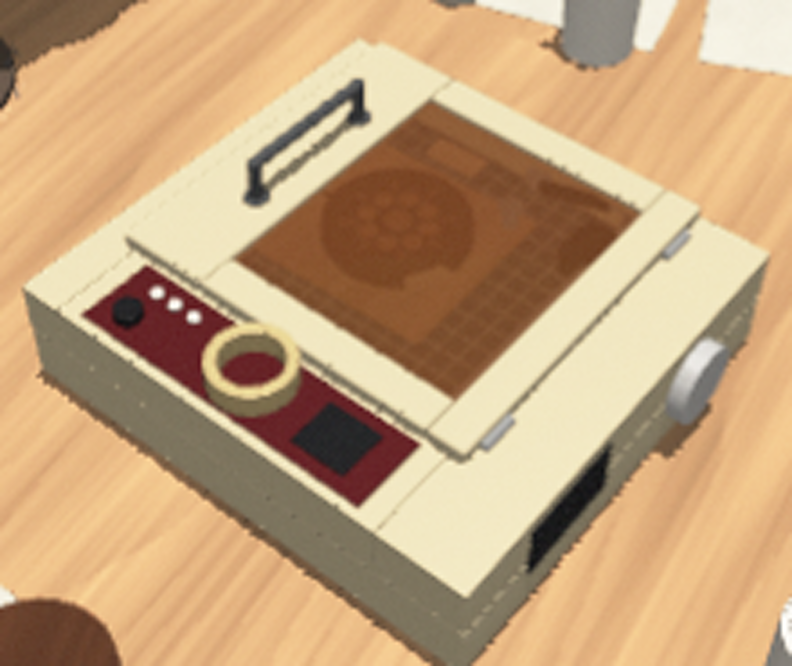

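View pics/c2.png

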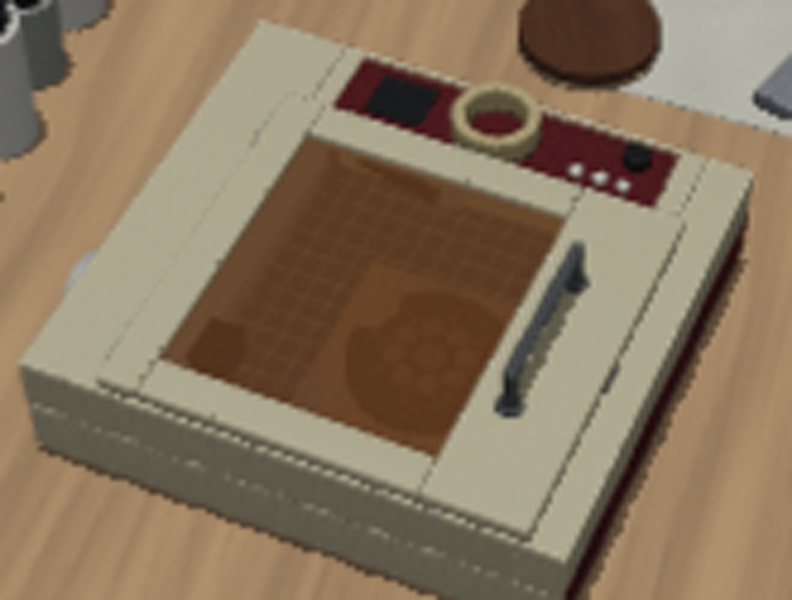

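```bash
python3 - <<'E'
from h import *
a=load('scene0'); b=load('side0')
A=[at_z(a,160+u/3.6,160+v/3.6,.162) for u,v in((357,88),(254,165))]
B=[at_z(b,190+u/4.8,125+v/4.8,.162) for u,v in((511,374),(577,248))]
for P in (A,B):
    print(np.round(P,4), 'mid',np.mean(P,0).round(4), 'len',np.linalg.norm(P[0]-P[1]), 'yaw of y', np.degrees(np.arctan2(*(P[0]-P[1])[1::-1])))
for n,im in(('scene',a),('side',b)):
    for u,v in ((300,202),(244,195)): pass
# deck corners front right/left, rear right at z .11
C=[at_z(a,160+u/3.6,160+v/3.6,.11) for u,v in((24,290),(362,40),(767,258),(470,597))]
print(np.round(C,4), np.mean(C,0))
C2=[at_z(b,190+u/4.8,125+v/4.8,.11) for u,v in((752,178),(565,557),(22,366),(262,20))]
print(np.round(C2,4), np.mean(C2,0))
# block
print('blk', at_z(a,160+397/3.6,160+222/3.6,.087), at_z(b,190+425/4.8,125+350/4.8,.087))
print('notch', at_z(a,160+432/3.6,160+272/3.6,.087), at_z(b,190+372/4.8,125+322/4.8,.087))
E
```

```text
[[ 0.4977  0.0744  0.162 ]
 [ 0.4781 -0.0511  0.162 ]] mid [0.4879 0.0116 0.162 ] len 0.127039436145163 yaw of y 81.14781400123069
[[ 0.492   0.081   0.162 ]
 [ 0.4741 -0.0489  0.162 ]] mid [0.483 0.016 0.162] len 0.13104312842463886 yaw of y 82.15658047940818
[[ 0.373  -0.2184  0.11  ]
 [ 0.4313  0.1887  0.11  ]
 [ 0.8613  0.1189  0.11  ]
 [ 0.8047 -0.277   0.11  ]] [ 0.61755817 -0.04695584  0.11      ]
[[ 0.3649 -0.205   0.11  ]
 [ 0.4243  0.1883  0.11  ]
 [ 0.852   0.1313  0.11  ]
 [ 0.797  -0.2738  0.11  ]] [ 0.60953537 -0.0398193   0.11      ]
blk [0.57214448 0.01790539 0.087     ] [0.5729582  0.01736569 0.087     ]
notch [ 0.62648431 -0.01694266  0.087     ] [0.61957373 0.00166971 0.087     ]
```

```bash
python3 -m handwheel '[[0.06,-0.04,-0.04,-0.03,8],[0.06,-0.08,-0.08,-0.04,16],[0.06,-0.12,-0.12,-0.04,24],[0.06,-0.15,-0.15,-0.04,32],[0.06,-0.18,-0.18,-0.04,40],[0.06,-0.21,-0.21,-0.04,48],[0.06,-0.24,-0.24,-0.04,56],[0.06,-0.28,-0.28,-0.04,64],[0.06,-0.31,-0.31,-0.04,72],[0.06,-0.34,-0.34,-0.03,78.5],[0.06,-0.37,-0.37,-0.02,78.5],[0.06,-0.40,-0.40,0,78.5],[0.06,-0.43,-0.43,0,78.5],[0.06,-0.452,-0.448,0,78.5],[0.06,-0.452,-0.448,0,78.5],[0.06,-0.452,-0.448,0,78.5],[0.06,-0.452,-0.448,0,78.5],[0.06,-0.452,-0.448,0,78.5]]'
python3 - <<'E'
from h import *
s=observe(); print(s['joints'],s['contact_force'])
snap('wrist','w1'); crop('w1',0,0,560,420,1.4,'w1b')
print(R.from_rotvec(s['orientation']).as_matrix().round(3),cam(load('w1'))[2].round(3))
E
```

```text
time_s: 1.95
tool_pos: [0.4848, 0.0155, 0.3039]
orientation: [-2.372, -2.059, -0.0]
contact_force: [0.3, -0.3, -1.0]
opening: 0.0602
[-0.63487911  0.17845662  0.58025279  1.95513234 -0.11374654  1.03979022
 -0.14506813] [ 0.25495745 -0.2710517  -0.95705091]
[[ 0.14   0.99  -0.   ]
 [ 0.99  -0.14   0.001]
 [ 0.001 -0.    -1.   ]] [[ 0.99  -0.14   0.001]
 [-0.135 -0.949  0.284]
 [-0.039 -0.282 -0.959]]
```

View pics/w1b.png

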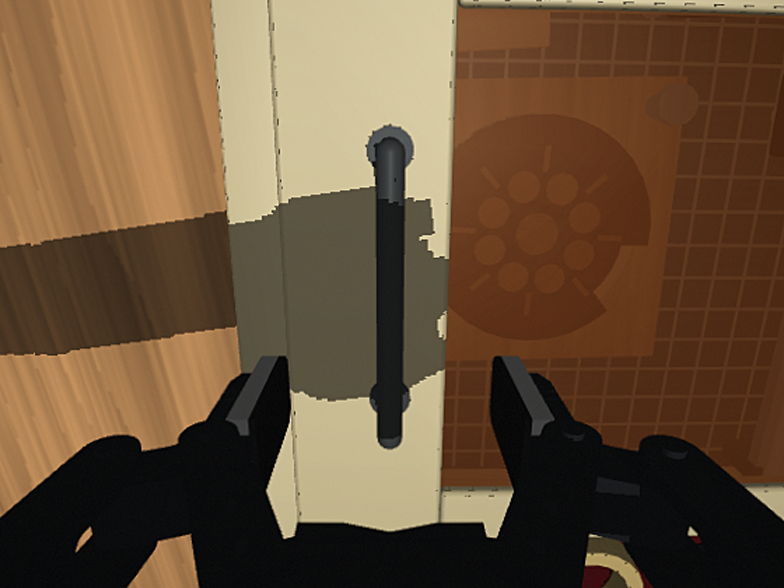

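The wrist view shows the bar upright in the picture from (390,150) to (389,435), in 1.4× pixels, midway between the fingers. The notch is at about (625,275), on the block's rear-right rim.

```bash
python3 - <<'E'
from h import *
a=load('w1')
P=[at_z(a,u/1.4,v/1.4,.162) for u,v in((390,150),(389,437))]
print(np.round(P,4),np.mean(P,0), np.linalg.norm(P[0]-P[1]),np.degrees(np.arctan2(*(P[0]-P[1])[1::-1])))
for n,u,v,z in (('blkc',537,233,.087),('n1',648,245,.087),('n2',606,308,.087),('jigRR',652,357,.071),('jigRL',687,77,.071),('pin',675,104,.095)):
    print(n,at_z(a,u/1.4,v/1.4,z).round(4))
E
```

```text
[[ 0.4932  0.0803  0.162 ]
 [ 0.4743 -0.0503  0.162 ]] [0.48376942 0.01496471 0.162     ] 0.131986848798546 81.74696320413103
blkc [0.5694 0.0206 0.087 ]
n1 [0.633  0.0047 0.087 ]
n2 [ 0.6078 -0.0306  0.087 ]
jigRR [ 0.6437 -0.0756  0.071 ]
jigRL [0.6636 0.0941 0.071 ]
pin [0.6438 0.081  0.095 ]
```

```bash
python3 -m handwheel '[[0.06,0,-0.001,0.03,0],[0.06,0,-0.001,0.06,0],[0.06,0,-0.001,0.08,0],[0.06,0,-0.001,0.088,0],[0.06,0,-0.001,0.088,0],[0.0,0,-0.001,0.088,0],[0.0,0,-0.001,0.088,0],[0.0,0,-0.001,0.088,0],[0.0,0,-0.001,0.088,0],[0.0,0,-0.001,0.088,0],[0.0,0,-0.001,0.088,0],[0.0,0,-0.001,0.088,0]]'
```

```text
time_s: 3.2
tool_pos: [0.4846, 0.0145, 0.2168]
orientation: [2.374, 2.057, 0.002]
contact_force: [-0.7, -0.2, 6.3]
opening: 0.0099
```

```bash
python3 - <<'E'
import numpy as np
for th in np.arange(0,1.31,.1):
    a=np.arctan2(52,290)+th; r=.2946
    print(round(th,2), 'y',round(.29-r*np.cos(a),3),'z',round(-(r*np.sin(a)-.052),3))
E
```

```text
0.0 y 0.0 z 0.0
0.1 y 0.007 z -0.029
0.2 y 0.016 z -0.057
0.3 y 0.028 z -0.083
0.4 y 0.043 z -0.109
0.5 y 0.06 z -0.133
0.6 y 0.08 z -0.155
0.7 y 0.102 z -0.175
0.8 y 0.125 z -0.192
0.9 y 0.15 z -0.207
1.0 y 0.177 z -0.22
1.1 y 0.205 z -0.23
1.2 y 0.233 z -0.237
1.3 y 0.263 z -0.241
```

Gripped (opening 10 mm). Next I follow the arc slowly.

```bash
python3 -m handwheel '[[0,0,0.002,-0.010,0],[0,0,0.004,-0.020,0],[0,0,0.007,-0.029,0],[0,0,0.011,-0.043,0],[0,0,0.016,-0.057,0],[0,0,0.022,-0.070,0],[0,0,0.028,-0.083,0],[0,0,0.035,-0.096,0],[0,0,0.043,-0.109,0],[0,0,0.043,-0.109,0]]'
```

```text
time_s: 4.2
tool_pos: [0.5268, 0.0084, 0.3269]
orientation: [-2.374, -2.056, -0.0]
contact_force: [-5.1, 1.6, 2.2]
opening: 0.0097
```

```bash
python3 -m handwheel '[[0,0,0.008,-0.012,0],[0,0,0.017,-0.024,0],[0,0,0.027,-0.035,0],[0,0,0.037,-0.046,0],[0,0,0.048,-0.056,0],[0,0,0.059,-0.066,0],[0,0,0.070,-0.075,0],[0,0,0.082,-0.083,0],[0,0,0.082,-0.083,0]]'
python3 - <<'E'
from h import *
print(observe()['joints'],observe()['contact_force'])
snap('side','s2');snap('scene','sc2')
a=cv2.imread('pics/s2.png')[60:270,170:450];b=cv2.imread('pics/sc2.png')[60:350,120:400]
cv2.imwrite('pics/m2.png',np.hstack([cv2.resize(a,(400,300)),cv2.resize(b,(400,414))[:300]]))
E
```

```text
time_s: 5.1
tool_pos: [0.6078, -0.0034, 0.4118]
orientation: [-2.374, -2.057, -0.003]
contact_force: [-9.8, 3.6, 18.2]
opening: 0.0098
[-0.51640949  0.34253548  0.60918312  1.51481434 -0.20045772  1.34593957
 -0.03280657] [-9.83973805  3.55260383 18.24316798]
```

View pics/m2.png

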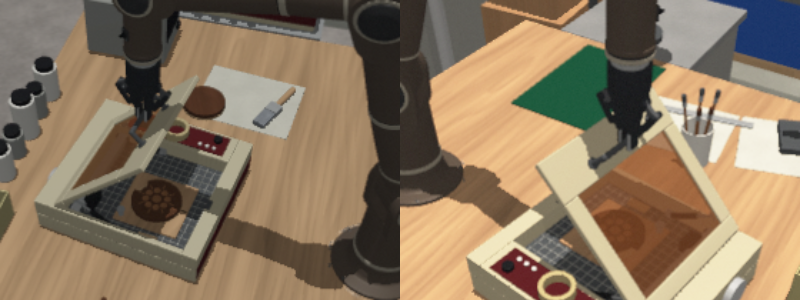

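```bash
python3 -m handwheel '[[0,0,0.012,-0.008,0],[0,0,0.025,-0.015,0],[0,0,0.038,-0.022,0],[0,0,0.052,-0.028,0],[0,0,0.066,-0.033,0],[0,0,0.080,-0.038,0],[0,0,0.094,-0.042,0],[0,0,0.108,-0.045,0],[0,0,0.108,-0.045,0]]'
python3 - <<'E'
from h import *
print(observe()['joints'],observe()['contact_force'])
snap('side','s3');snap('scene','sc3')
a=cv2.imread('pics/s3.png')[60:270,170:450];b=cv2.imread('pics/sc3.png')[20:310,160:440]
cv2.imwrite('pics/m3.png',np.hstack([cv2.resize(a,(400,300)),cv2.resize(b,(400,414))[:300]]))
E
```

```text
time_s: 6.1
tool_pos: [0.7164, -0.019, 0.4549]
orientation: [2.372, 2.055, 0.004]
contact_force: [3.5, 1.7, 4.6]
opening: 0.01
[-0.37036424  0.55342033  0.6026023   1.12490859 -0.30255456  1.54274674
  0.02371156] [3.47550269 1.72751269 4.63816126]
```

View pics/m3.png

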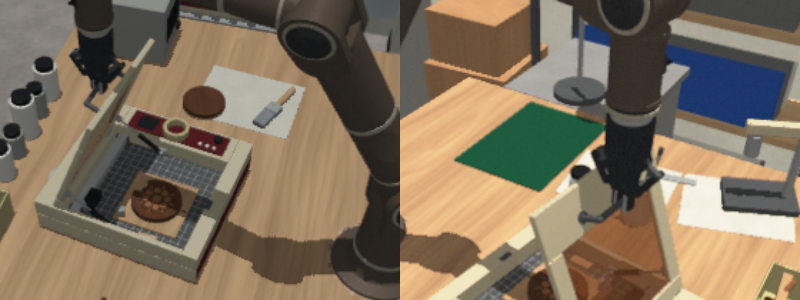

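```bash
python3 -m handwheel '[[0.026,0,0.007,-0.001,0],[0.026,0,0.015,-0.002,0],[0.026,0,0.022,-0.003,0],[0.026,0,0.030,-0.005,0],[0.026,0,0.032,-0.020,0],[0.026,0,0.032,-0.045,0],[0.026,0,0.032,-0.075,0],[0.026,0,0.032,-0.11,0],[0.026,0,0.032,-0.15,0],[0.026,0,0.032,-0.19,0],[0.026,0,0.032,-0.19,0]]'
python3 - <<'E'
from h import *
print(observe()['joints'],observe()['contact_force'])
snap('side','s4');snap('scene','sc4')
a=cv2.imread('pics/s4.png')[60:270,170:450];b=cv2.imread('pics/sc4.png')[20:310,160:440]
cv2.imwrite('pics/m4.png',np.hstack([cv2.resize(a,(400,300)),cv2.resize(b,(400,414))[:300]]))
E
```

```text
time_s: 7.3
tool_pos: [0.7226, -0.0187, 0.6334]
orientation: [2.316, 2.017, 0.108]
contact_force: [0.6, 0.1, -0.5]
opening: 0.026
[-0.03629024  0.53877642 -0.02146035  0.65146649  0.02264433  1.85344369
 -0.18440751] [ 0.62603384  0.07490967 -0.54237259]
```

View pics/m4.png

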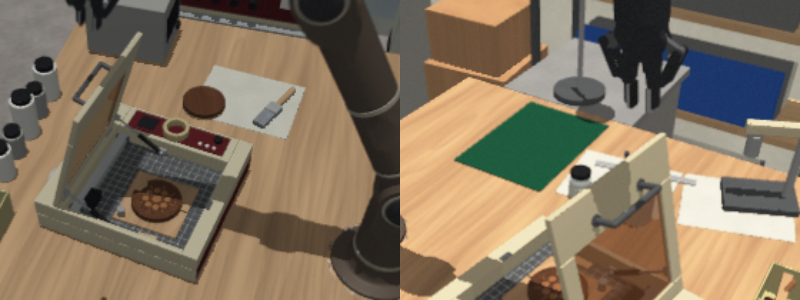

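```bash
python3 -m handwheel '[[0.026,0,-0.03,0,0],[0.026,0,-0.06,0.0,0],[0.026,0,-0.10,0.0,0],[0.026,0,-0.14,0.01,0],[0.026,0,-0.18,0.03,0],[0.0,0,-0.22,0.06,0],[0.0,0,-0.24,0.10,0],[0.0,0,-0.25,0.14,0],[0.0,0,-0.25,0.17,0],[0.0,0,-0.25,0.20,0],[0.0,0,-0.25,0.22,0],[0,0,-0.25,0.22,0]]'
python3 - <<'E'
from h import *
s=observe();print(s['joints'],s['contact_force'],R.from_rotvec(s['orientation']).as_matrix().round(3))
for n in('side','scene','wrist'): snap(n,n+'5')
crop('wrist5',0,0,560,420,1.4,'w5')
a=cv2.imread('pics/side5.png')[60:270,170:450];b=cv2.imread('pics/scene5.png')[20:310,160:440]
cv2.imwrite('pics/m5.png',np.hstack([cv2.resize(a,(400,300)),cv2.resize(b,(400,414))[:300]]))
E
```

```text
time_s: 8.6
tool_pos: [0.4971, 0.014, 0.3873]
orientation: [2.319, 2.019, 0.104]
contact_force: [-0.0, 0.8, 0.6]
opening: -0.0002
[-0.05241069  0.08449616 -0.08883234  1.82830368  0.02757583  1.13720978
 -0.28886512] [-0.01124999  0.81836403  0.56719667] [[ 0.137  0.986  0.093]
 [ 0.991 -0.137 -0.004]
 [ 0.008  0.093 -0.996]]
```

View pics/m5.png

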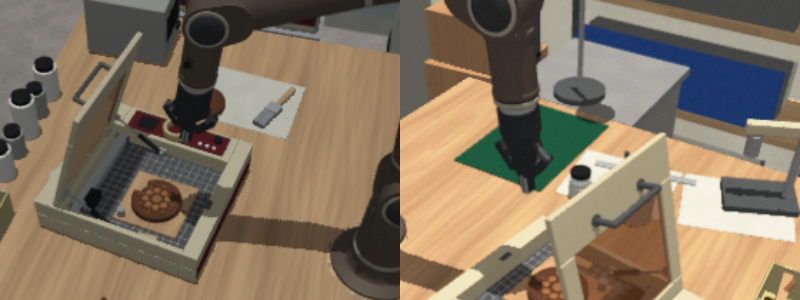

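View pics/w5.png

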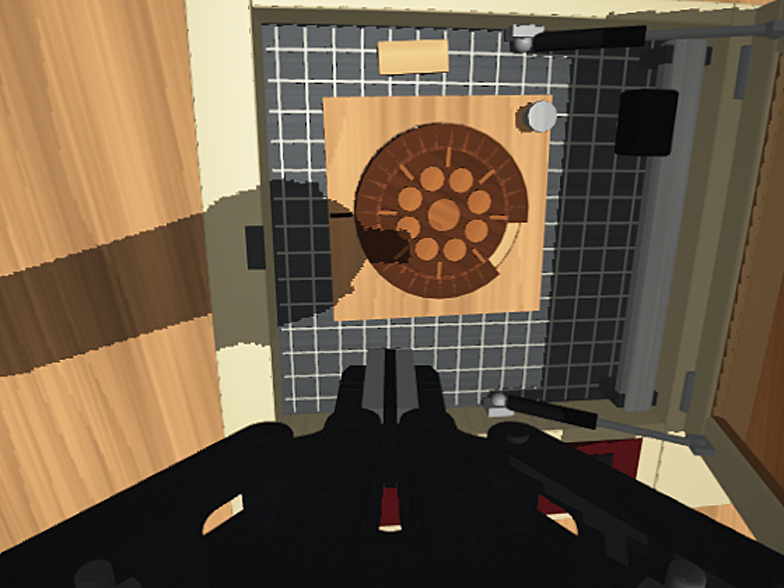

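The lid stands open with the arm clear. The wrist picture (1.4×) shows the mark from (330,215) to (352,214), the block centre near (441,211), and the notch corners at (527,222) and (498,273). The tool picked up a 5° tilt at joint 6's limit.

```bash
python3 - <<'E'
from h import *
a=load('wrist5')
Z=lambda u,v,z: at_z(a,u/1.4,v/1.4,z)
top=np.array([Z(u,v,.087)[:2] for u,v in((355,211),(441,123),(527,205),(441,298),(383,147),(500,147),(385,276))])
from scipy.optimize import least_squares
f=least_squares(lambda p:np.hypot(*(top-p[:2]).T)-p[2],[.57,.02,.065]); print('circle',f.x)
c=f.x[:2]
m=Z(352,214,.071);m2=Z(330,215.5,.071); print('mark',m,m2,np.linalg.norm(m-m2), 'dist',np.linalg.norm(m[:2]-c))
ang=lambda p:np.degrees(np.arctan2(p[1]-c[1],p[0]-c[0]))
n1=Z(527,222,.087);n2=Z(498,273,.087); n=(n1+n2)/2
print('n',n1,n2,np.linalg.norm(n1-n2),ang(n1),ang(n2),'mark ang',ang(m),ang(m2))
J=[Z(u,v,.071) for u,v in((323,98),(552,95),(541,310),(334,321))]
print(np.round(J,4),np.mean(J,0),[round(float(np.linalg.norm(J[i]-J[i-1])),3) for i in range(4)],np.degrees(np.arctan2(*((J[1]-J[0])+(J[2]-J[3]))[1::-1])))
d=np.array(a['depth']);print('depth', [at_depth(a,u/1.4,v/1.4).round(4) for u,v in((441,211),(400,110))])
E
```

```text
circle [0.56889501 0.02085069 0.06459528]
mark [0.50291918 0.02849498 0.071     ] [0.486295  0.0299106 0.071    ] 0.016684349884541906 dist 0.0664172061875633
n [0.63297257 0.00487882 0.087     ] [ 0.60735775 -0.03153503  0.087     ] 0.04452063676663499 -13.996249459292384 -53.713071782879574 mark ang 173.39089629528812 173.74058362075485
[[ 0.4954  0.114   0.071 ]
 [ 0.6643  0.0944  0.071 ]
 [ 0.6461 -0.0747  0.071 ]
 [ 0.4752 -0.0544  0.071 ]] [0.57022371 0.01982363 0.071     ] [0.17, 0.17, 0.17, 0.172] -6.705835623379745
depth [array([0.5678, 0.0235, 0.0889]), array([0.5491, 0.0984, 0.0723])]
```

```bash
python3 - <<'E'
from h import *
crop('wrist5',220,60,420,260,3,'w5c'); crop('wrist5',200,230,360,400,3.5,'w5d')
E
```

```text
(no output)
```

View pics/w5c.png

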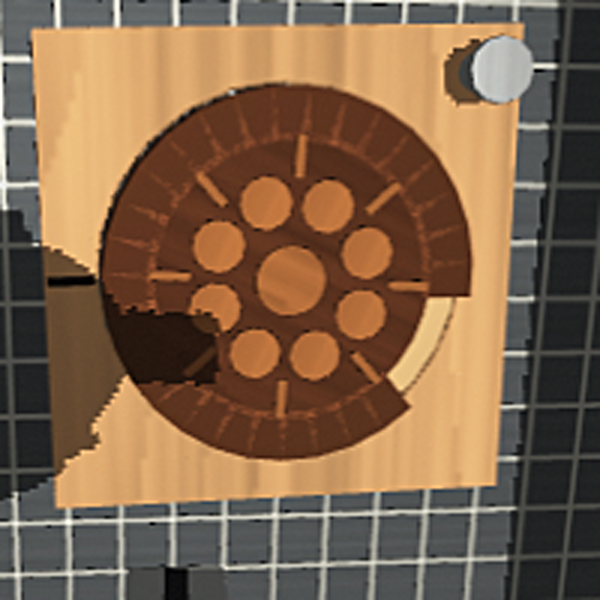

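View pics/w5d.png

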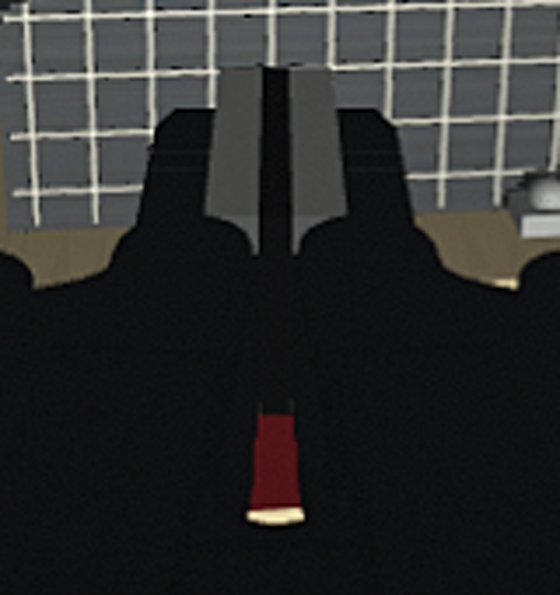

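```bash
python3 - <<'E'
from h import *
a=load('wrist5'); s=observe()
T=R.from_rotvec(s['orientation']).as_matrix();p=s['tool_pos']
for u,v in((220,72),(258,72),(292,72),(331,72),(276,75),(165,115),(390,115),(276,100),(276,200),(240,200),(230,80),(322,80),(175,112),(380,112)):
    U,V=200+u/3.5,230+v/3.5
    q=at_depth(a,U,V); print((u,v),(T.T@(q-p)).round(4),q.round(3))
E
```

```text
(220, 72) [ 0.0114 -0.0077  0.067 ] [0.499 0.027 0.324]
(258, 72) [ 0.0115 -0.0033  0.0669] [0.504 0.026 0.325]
(292, 72) [0.0114 0.0007 0.0669] [0.508 0.026 0.325]
(331, 72) [-0.1065  0.0178  0.3294] [ 0.535 -0.095  0.064]
(276, 75) [ 0.011  -0.0012  0.0671] [0.506 0.025 0.325]
(165, 115) [-0.1189 -0.038   0.3222] [ 0.478 -0.099  0.066]
(390, 115) [-0.1225  0.0382  0.3295] [ 0.553 -0.113  0.066]
(276, 100) [ 0.0118 -0.0012  0.0587] [0.505 0.026 0.333]
(276, 200) [ 0.0109 -0.0012  0.0387] [0.503 0.026 0.353]
(240, 200) [ 0.0112 -0.0046  0.0381] [0.5   0.026 0.353]
(230, 80) [ 0.0116 -0.0064  0.0643] [0.5   0.027 0.327]
(322, 80) [0.0112 0.0041 0.0652] [0.511 0.025 0.327]
(175, 112) [ 0.0728 -0.0014 -0.0697] [0.5   0.087 0.461]
(380, 112) [-0.1212  0.0347  0.329 ] [ 0.55  -0.111  0.066]
```

```bash
cat > plan.py <<'E'
from h import *
C=np.array([.5693,.0206])
def plan(L):
    s=observe(); T=R.from_rotvec(s['orientation']).as_matrix(); p=s['tool_pos']
    yaw=np.degrees(np.arctan2(T[1,0],T[0,0]))
    tip=p+.073*T[:,2]; d=tip[:2]-C
    print('tip',tip.round(4),'r,phi',np.hypot(*d).round(4),np.degrees(np.arctan2(d[1],d[0])).round(1),'yaw',yaw.round(1),'F',s['contact_force'].round(1),'j',s['joints'].round(2))
    for phi,r,z in L:
        g=np.array([*(C+r*np.array([np.cos(np.radians(phi)),np.sin(np.radians(phi))])),z])
        turn=-((phi+180-yaw+180)%360-180)
        print(phi,r,z,'->',(T.T@(g-tip)).round(4),round(turn,1))
E
python3 - <<'E'
from plan import *
plan([(-34,.062,.14),(-34,.062,.078)])
E
```

```text
tip [0.5061 0.0144 0.3189] r,phi 0.0635 -174.4 yaw 82.2 F [ 0.2  0.  -0.4] j [-0.05  0.08 -0.09  1.82  0.03  1.14 -0.29]
-34 0.062 0.14 -> [-0.0144  0.0988  0.1896] -63.8
-34 0.062 0.078 -> [-0.015   0.0926  0.2513] -63.8
```

```bash
python3 -m handwheel '[[0,-0.005,0.03,0.02,-8],[0,-0.01,0.06,0.05,-16],[0,-0.0144,0.0988,0.08,-24],[0,-0.0144,0.0988,0.11,-32],[0,-0.0144,0.0988,0.14,-40],[0,-0.0144,0.0988,0.16,-48],[0,-0.0144,0.0988,0.175,-56],[0,-0.0144,0.0988,0.185,-63.8],[0,-0.0144,0.0988,0.1896,-63.8],[0,-0.0144,0.0988,0.1896,-63.8]]'
python3 - <<'E'
from plan import *
plan([(-34,.062,.14),(-34,.062,.095),(-34,.062,.078)])
for n in('side','scene','wrist'): snap(n,n+'6')
crop('wrist6',0,0,560,420,1.4,'w6')
a=cv2.imread('pics/side6.png')[60:270,170:450];b=cv2.imread('pics/scene6.png')[60:350,140:420]
cv2.imwrite('pics/m6.png',np.hstack([cv2.resize(a,(400,300)),cv2.resize(b,(400,414))[:300]]))
E
```

```text
time_s: 9.75
tool_pos: [0.6133, -0.0138, 0.2121]
orientation: [0.896, 2.908, 0.039]
contact_force: [-0.8, -0.4, 0.4]
opening: -0.0003
tip [ 0.6207 -0.0142  0.1395] r,phi 0.062 -34.1 yaw 145.6 F [-0.8 -0.4  0.4] j [ 0.11  0.45 -0.22  1.78  0.15  0.82  0.79]
-34 0.062 0.14 -> [-0.      0.0001 -0.0005] -0.4
-34 0.062 0.095 -> [ 0.0039 -0.0023  0.0443] -0.4
-34 0.062 0.078 -> [ 0.0053 -0.0032  0.0612] -0.4
```

View pics/m6.png

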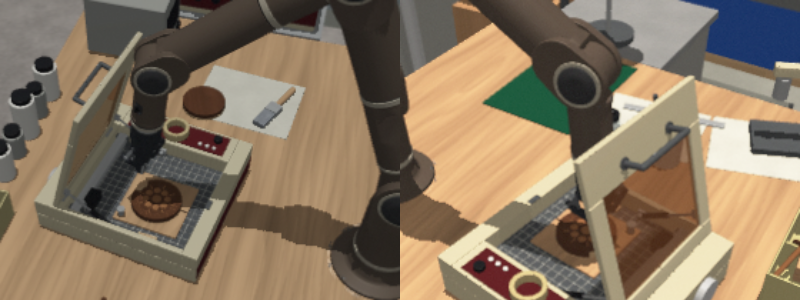

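View pics/w6.png

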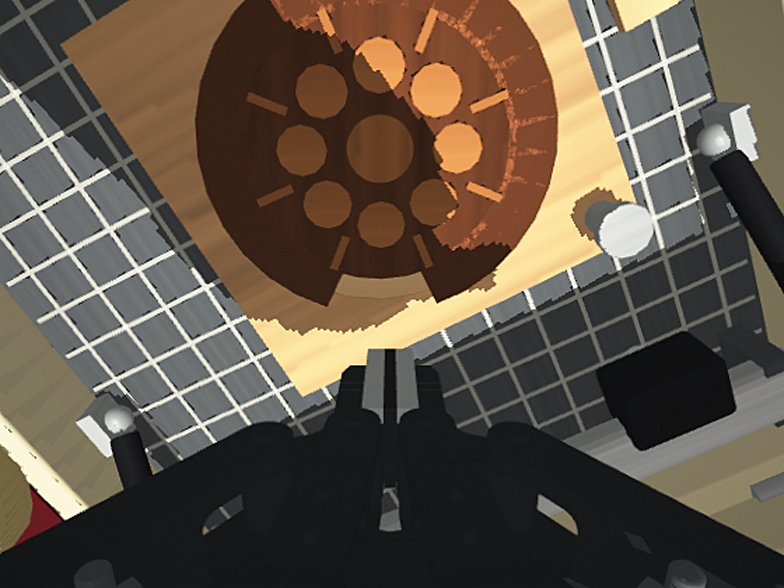

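The fingertips hover right above the notch, and the wrist is clear of the lid and gantry. I'll descend into the notch.

```bash
python3 -m handwheel '[[0,0.002,-0.001,0.02,-0.4],[0,0.0039,-0.0023,0.04,-0.4],[0,0.0045,-0.003,0.05,-0.4],[0,0.0053,-0.0032,0.056,-0.4],[0,0.0053,-0.0032,0.0612,-0.4],[0,0.0053,-0.0032,0.0612,-0.4]]'
python3 - <<'E'
from plan import *
plan([(p,.062,.078) for p in range(-38,-102,-4)])
E
```

```text
time_s: 10.5
tool_pos: [0.6132, -0.0135, 0.1503]
orientation: [0.88, 2.913, 0.038]
contact_force: [1.2, 0.1, -0.2]
opening: -0.0001
tip [ 0.6205 -0.0138  0.0777] r,phi 0.0617 -33.9 yaw 146.3 F [ 1.2  0.1 -0.2] j [ 0.09  0.53 -0.21  1.83  0.18  0.7   0.77]
-38 0.062 0.078 -> [-0.0002 -0.0045 -0.0006] 4.3
-42 0.062 0.078 -> [ 0.0003 -0.0088 -0.0008] 8.3
-46 0.062 0.078 -> [ 0.0011 -0.013  -0.0011] 12.3
-50 0.062 0.078 -> [ 0.0021 -0.0172 -0.0014] 16.3
-54 0.062 0.078 -> [ 0.0035 -0.0213 -0.0018] 20.3
-58 0.062 0.078 -> [ 0.0051 -0.0253 -0.0021] 24.3
-62 0.062 0.078 -> [ 0.007  -0.0291 -0.0025] 28.3
-66 0.062 0.078 -> [ 0.0092 -0.0329 -0.0029] 32.3
-70 0.062 0.078 -> [ 0.0116 -0.0364 -0.0033] 36.3
-74 0.062 0.078 -> [ 0.0143 -0.0398 -0.0037] 40.3
-78 0.062 0.078 -> [ 0.0172 -0.043  -0.0041] 44.3
-82 0.062 0.078 -> [ 0.0203 -0.046  -0.0045] 48.3
-86 0.062 0.078 -> [ 0.0236 -0.0487 -0.005 ] 52.3
-90 0.062 0.078 -> [ 0.0271 -0.0512 -0.0054] 56.3
-94 0.062 0.078 -> [ 0.0308 -0.0535 -0.0058] 60.3
-98 0.062 0.078 -> [ 0.0346 -0.0555 -0.0063] 64.3
```

```bash
python3 -m handwheel '[[0,0,-0.0045,-0.0003,4.3],[0,0.0003,-0.0088,-0.0006,8.3],[0,0.0011,-0.013,-0.001,12.3],[0,0.0021,-0.0172,-0.0014,16.3],[0,0.0035,-0.0213,-0.0018,20.3],[0,0.0051,-0.0253,-0.0021,24.3],[0,0.007,-0.0291,-0.0025,28.3],[0,0.0092,-0.0329,-0.0029,32.3],[0,0.0092,-0.0329,-0.0029,32.3]]'
python3 - <<'E'
from plan import *
plan([(p,.062,.078) for p in range(-70,-136,-4)])
for n in('side','wrist'): snap(n,n+'7')
a=cv2.imread('pics/side7.png')[60:270,170:450];b=cv2.imread('pics/wrist7.png')
cv2.imwrite('pics/m7.png',np.hstack([cv2.resize(a,(400,300)),cv2.resize(b,(400,300))]))
E
```

```text
time_s: 11.4
tool_pos: [0.5871, -0.036, 0.1514]
orientation: [1.662, 2.56, 0.079]
contact_force: [0.3, -1.3, -0.3]
opening: 0.0
tip [ 0.5945 -0.0363  0.0788] r,phi 0.0623 -66.1 yaw 113.9 F [ 0.3 -1.3 -0.3] j [ 0.03  0.48 -0.07  1.9   0.07  0.66  0.34]
-70 0.062 0.078 -> [ 0.0004 -0.0043  0.0004] 3.9
-74 0.062 0.078 -> [ 0.0009 -0.0086  0.    ] 7.9
-78 0.062 0.078 -> [ 0.0016 -0.0128 -0.0004] 11.9
-82 0.062 0.078 -> [ 0.0027 -0.017  -0.0009] 15.9
-86 0.062 0.078 -> [ 0.004  -0.0211 -0.0013] 19.9
-90 0.062 0.078 -> [ 0.0056 -0.0251 -0.0017] 23.9
-94 0.062 0.078 -> [ 0.0075 -0.0289 -0.0022] 27.9
-98 0.062 0.078 -> [ 0.0097 -0.0327 -0.0026] 31.9
-102 0.062 0.078 -> [ 0.0121 -0.0362 -0.0031] 35.9
-106 0.062 0.078 -> [ 0.0147 -0.0396 -0.0035] 39.9
-110 0.062 0.078 -> [ 0.0176 -0.0428 -0.0039] 43.9
-114 0.062 0.078 -> [ 0.0207 -0.0458 -0.0043] 47.9
-118 0.062 0.078 -> [ 0.024  -0.0486 -0.0047] 51.9
-122 0.062 0.078 -> [ 0.0275 -0.0511 -0.0051] 55.9
-126 0.062 0.078 -> [ 0.0312 -0.0534 -0.0055] 59.9
-130 0.062 0.078 -> [ 0.035  -0.0554 -0.0059] 63.9
-134 0.062 0.078 -> [ 0.0389 -0.0571 -0.0062] 67.9
```

View pics/m7.png

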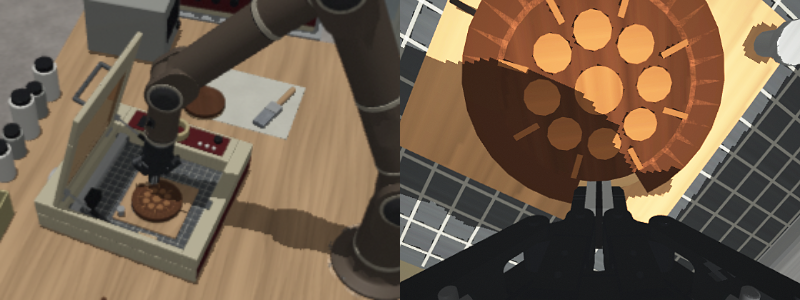

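The block turns with the fingertips, which press on the leading notch wall. I'll continue the push.

```bash
python3 -m handwheel '[[0,0.0004,-0.0043,0.0004,3.9],[0,0.0009,-0.0086,0,7.9],[0,0.0016,-0.0128,-0.0004,11.9],[0,0.0027,-0.017,-0.0009,15.9],[0,0.004,-0.0211,-0.0013,19.9],[0,0.0056,-0.0251,-0.0017,23.9],[0,0.0075,-0.0289,-0.0022,27.9],[0,0.0097,-0.0327,-0.0026,31.9],[0,0.0121,-0.0362,-0.0031,35.9],[0,0.0147,-0.0396,-0.0035,39.9],[0,0.0176,-0.0428,-0.0039,43.9],[0,0.0207,-0.0458,-0.0043,47.9],[0,0.024,-0.0486,-0.0047,51.9],[0,0.0275,-0.0511,-0.0051,55.9],[0,0.0312,-0.0534,-0.0055,59.9],[0,0.035,-0.0554,-0.0059,63.9],[0,0.0389,-0.0571,-0.0062,67.9],[0,0.0389,-0.0571,-0.0062,67.9]]'
python3 - <<'E'
from plan import *
plan([(p,.062,.078) for p in range(-138,-199,-4)])
for n in('side','wrist'): snap(n,n+'8')
a=cv2.imread('pics/side8.png')[60:270,170:450];b=cv2.imread('pics/wrist8.png')
cv2.imwrite('pics/m8.png',np.hstack([cv2.resize(a,(400,300)),cv2.resize(b,(400,300))]))
E
```

```text
time_s: 13.3
tool_pos: [0.5189, -0.023, 0.1502]
orientation: [2.846, 1.216, 0.143]
contact_force: [0.6, -0.2, 1.0]
opening: 0.0001
tip [ 0.5263 -0.0233  0.0776] r,phi 0.0614 -134.4 yaw 46.4 F [ 0.6 -0.2  1. ] j [-0.24  0.39  0.23  2.08 -0.15  0.58 -0.67]
-138 0.062 0.078 -> [-0.0004 -0.0039 -0.0007] 4.4
-142 0.062 0.078 -> [ 0.0001 -0.0081 -0.001 ] 8.4
-146 0.062 0.078 -> [ 0.0009 -0.0124 -0.0013] 12.4
-150 0.062 0.078 -> [ 0.002  -0.0166 -0.0016] 16.4
-154 0.062 0.078 -> [ 0.0033 -0.0207 -0.0018] 20.4
-158 0.062 0.078 -> [ 0.005  -0.0247 -0.002 ] 24.4
-162 0.062 0.078 -> [ 0.0069 -0.0285 -0.0021] 28.4
-166 0.062 0.078 -> [ 0.0091 -0.0323 -0.0023] 32.4
-170 0.062 0.078 -> [ 0.0115 -0.0359 -0.0024] 36.4
-174 0.062 0.078 -> [ 0.0142 -0.0392 -0.0025] 40.4
-178 0.062 0.078 -> [ 0.0171 -0.0424 -0.0025] 44.4
-182 0.062 0.078 -> [ 0.0203 -0.0454 -0.0025] 48.4
-186 0.062 0.078 -> [ 0.0236 -0.0482 -0.0025] 52.4
-190 0.062 0.078 -> [ 0.0271 -0.0507 -0.0025] 56.4
-194 0.062 0.078 -> [ 0.0308 -0.053  -0.0024] 60.4
-198 0.062 0.078 -> [ 0.0346 -0.055  -0.0023] 64.4
```

View pics/m8.png

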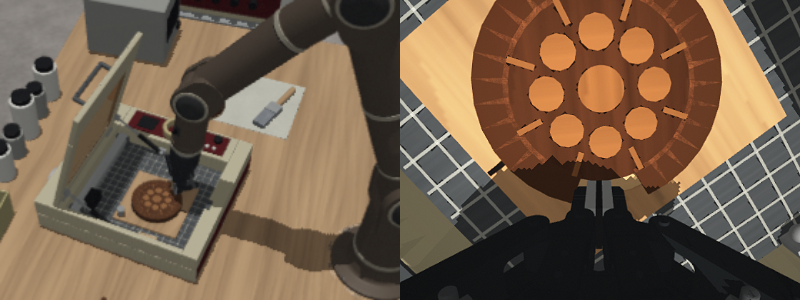

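```bash
python3 -m handwheel '[[0,-0.0002,-0.0039,-0.0007,4.4],[0,0.0001,-0.0081,-0.001,8.4],[0,0.0009,-0.0124,-0.0013,12.4],[0,0.002,-0.0166,-0.0016,16.4],[0,0.0033,-0.0207,-0.0018,20.4],[0,0.005,-0.0247,-0.002,24.4],[0,0.0069,-0.0285,-0.0021,28.4],[0,0.0091,-0.0323,-0.0023,32.4],[0,0.0115,-0.0359,-0.0024,36.4],[0,0.0142,-0.0392,-0.0025,40.4],[0,0.0171,-0.0424,-0.0025,44.4],[0,0.0203,-0.0454,-0.0025,48.4],[0,0.0236,-0.0482,-0.0025,52.4],[0,0.0255,-0.0495,-0.0025,54.4],[0,0.0255,-0.0495,-0.0025,54.4]]'
python3 - <<'E'
from plan import *
plan([(p,.062,.078) for p in range(-190,-199,-1)])
snap('wrist','w9');snap('side','side9'); crop('w9',60,20,420,290,2.2,'w9b');crop('side9',210,130,340,230,5,'s9b')
E
```

```text
time_s: 14.9
tool_pos: [0.5003, 0.0293, 0.1501]
orientation: [-3.127, 0.22, -0.158]
contact_force: [-0.2, -0.9, -1.2]
opening: -0.0002
tip [0.5076 0.029  0.0775] r,phi 0.0622 172.3 yaw -8.1 F [-0.2 -0.9 -1.2] j [-0.57  0.4   0.5   2.13 -0.31  0.58 -1.57]
-190 0.062 0.078 -> [ 0.0003 -0.0025 -0.0004] 1.9
-191 0.062 0.078 -> [ 0.0004 -0.0035 -0.0004] 2.9
-192 0.062 0.078 -> [ 0.0004 -0.0046 -0.0004] 3.9
-193 0.062 0.078 -> [ 0.0005 -0.0057 -0.0004] 4.9
-194 0.062 0.078 -> [ 0.0006 -0.0068 -0.0004] 5.9
-195 0.062 0.078 -> [ 0.0007 -0.0078 -0.0003] 6.9
-196 0.062 0.078 -> [ 0.0009 -0.0089 -0.0003] 7.9
-197 0.062 0.078 -> [ 0.001  -0.01   -0.0003] 8.9
-198 0.062 0.078 -> [ 0.0012 -0.0111 -0.0003] 9.9
```

View pics/w9b.png

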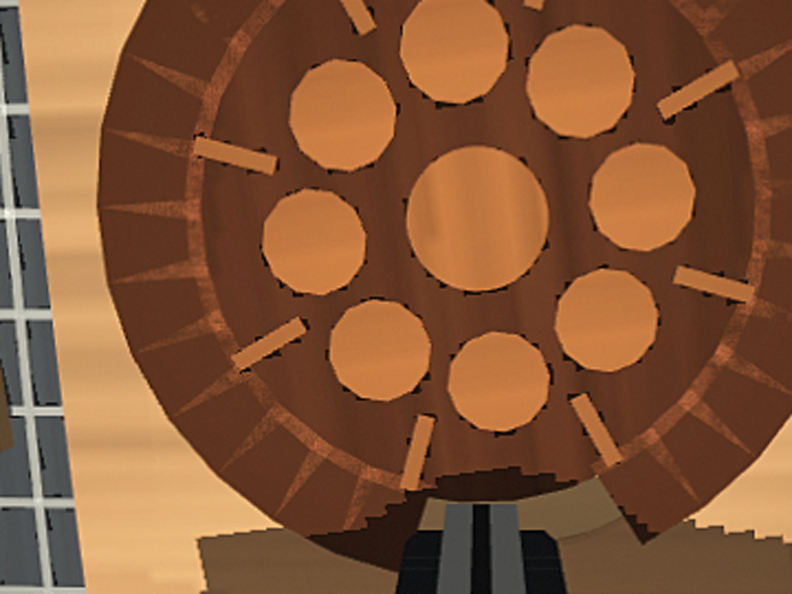

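View pics/s9b.png

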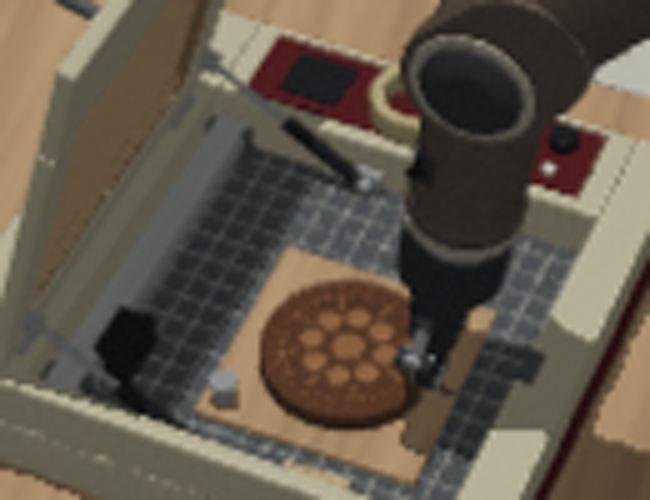

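```bash
python3 - <<'E'
from h import *
def A(tag,pts,x0,y0,s,c):
    a=load(tag); c=at_z(a,x0+c[0]/s,y0+c[1]/s,.087)
    r=[]
    for u,v in pts:
        p=at_z(a,x0+u/s,y0+v/s,.087)-c; r.append((np.degrees(np.arctan2(p[1],p[0]))%360,np.hypot(p[0],p[1])))
    print(tag,c.round(4),np.round(r,3).tolist())
A('w9',[(417,452),(597,430),(713,283),(235,155),(270,344),(698,90),(600,480),(425,500),(643,545)],60,20,2.2,(477,218))
A('wrist5',[(408,287),(367,368),(282,398),(170,275),(302,157)],220,60,3,(291,281))
E
```

```text
w9 [0.5685 0.0214 0.087 ] [[157.238, 0.042], [202.028, 0.043], [246.992, 0.042], [67.491, 0.042], [112.638, 0.042], [291.671, 0.042], [197.614, 0.051], [161.248, 0.051], [199.429, 0.066]]
wrist5 [0.5699 0.0198 0.087 ] [[348.457, 0.042], [304.196, 0.043], [259.318, 0.042], [168.488, 0.042], [78.588, 0.042]]
```

Notch bearing is now 179.7° and the mark is at 173.35°, so 6.3° more to push.

```bash
python3 -m handwheel '[[0,0.0003,-0.0025,-0.0003,1.9],[0,0.0004,-0.0046,-0.0004,3.9],[0,0.0006,-0.0068,-0.0004,5.9],[0,0.0006,-0.0068,-0.0004,5.9],[0,0.0006,-0.0068,-0.0004,5.9]]'
python3 - <<'E'
from plan import *
plan([(-194,.062,.078)])
snap('wrist','w10'); crop('w10',60,20,420,290,2.2,'w10b')
E
```

```text
time_s: 15.5
tool_pos: [0.5018, 0.0356, 0.1508]
orientation: [-3.106, 0.381, -0.158]
contact_force: [-0.8, 0.4, -0.1]
opening: -0.0
tip [0.5091 0.0353 0.0782] r,phi 0.0619 166.3 yaw -14.0 F [-0.8  0.4 -0.1] j [-0.6   0.4   0.52  2.13 -0.33  0.58 -1.66]
-194 0.062 0.078 -> [-0.0001 -0.0003  0.0002] -0.0
```

View pics/w10b.png

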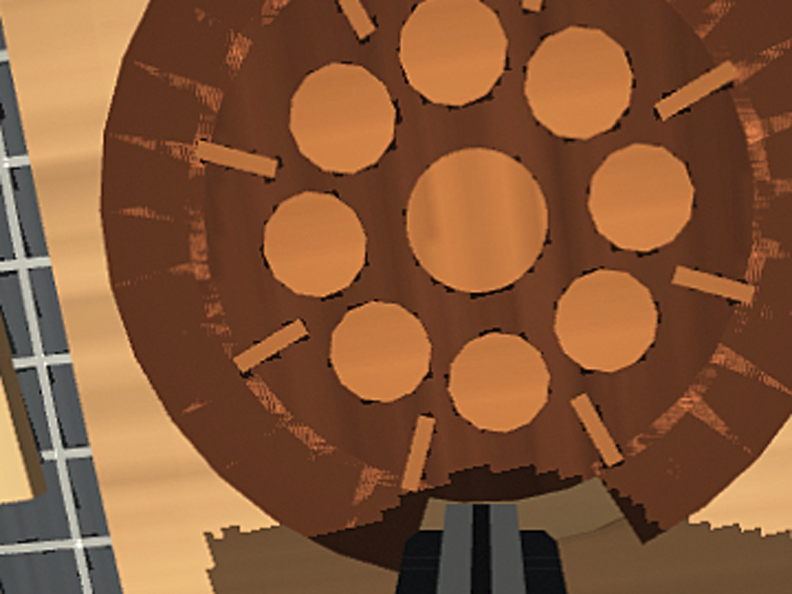

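```bash
python3 - <<'E'
from h import *
a=load('w10'); c=at_z(a,60+477/2.2,20+220/2.2,.087); r=[]
for u,v in [(417,452),(597,430),(713,284),(236,159),(270,347),(697,91)]:
    p=at_z(a,60+u/2.2,20+v/2.2,.087)-c; r.append((np.degrees(np.arctan2(p[1],p[0]))%45))
print(np.round(r,2),np.mean(r)+157.5)
E
python3 -m handwheel '[[0,0.0,0.003,0,0],[0,-0.001,0.004,0,0],[0,-0.001,0.004,-0.02,0],[0,-0.001,0.004,-0.05,0],[0,-0.02,0.004,-0.10,0],[0,-0.05,0.004,-0.15,0],[0,-0.07,0.004,-0.20,0],[0,-0.07,0.004,-0.20,0],[0,-0.07,0.004,-0.20,0]]'
python3 - <<'E'
from plan import *
plan([])
snap('wrist','w11'); crop('w11',0,0,560,420,1.4,'w11b');snap('side','side11');snap('scene','scene11')
E
```

```text
[16.23 16.37 16.31 16.97 16.94 16.08] 173.98359535883958
time_s: 16.45
tool_pos: [0.4131, 0.0502, 0.3451]
orientation: [-3.101, 0.381, -0.163]
contact_force: [0.2, -0.7, -0.6]
opening: -0.0001
tip [0.4208 0.0502 0.2725] r,phi 0.1514 168.7 yaw -14.1 F [ 0.2 -0.7 -0.6] j [-0.92 -0.1   0.63  2.09  0.11  1.03 -2.16]
```

View pics/w11b.png

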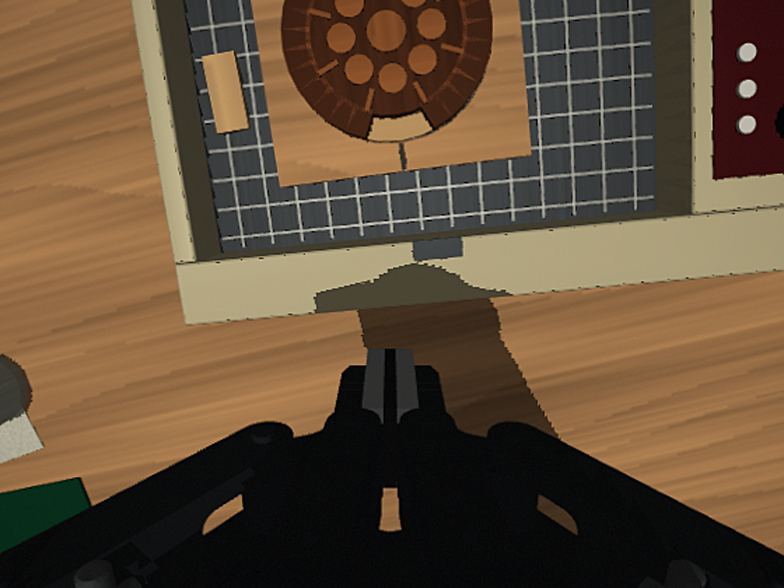

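Enlarging around the notch and mark at (400,140).

```bash
python3 - <<'E'
from h import *
crop('w11',190,0,390,150,4,'w11c')
E
```

```text
(no output)
```

View pics/w11c.png

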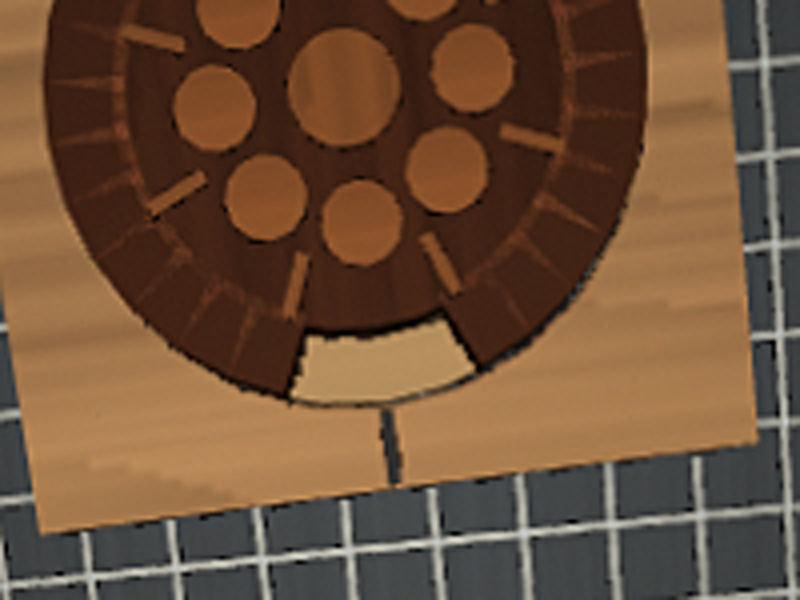

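View pics/side11.png

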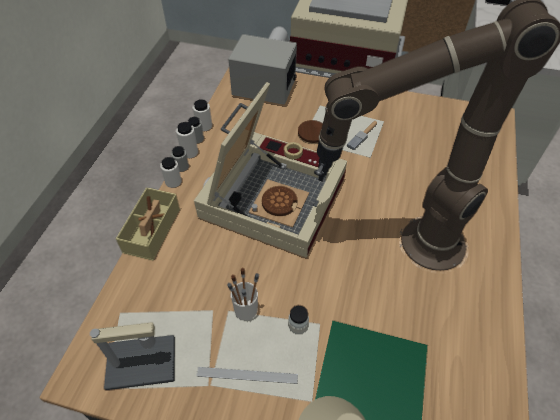

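View pics/scene11.png

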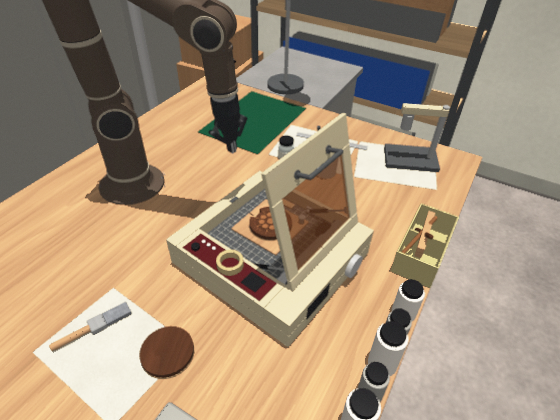

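```bash
python3 - <<'E'
from h import *
from scipy.optimize import least_squares
a=load('w11'); Z=lambda u,v,z: at_z(a,190+u/4,v/4,z)
c=Z(344,87,.087); ang=lambda p,c:np.degrees(np.arctan2(p[1]-c[1],p[0]-c[0]))
r=[ang(Z(u,v,.087),c)%45 for u,v in((296,285),(441,264),(530,138),(178,192),(152,38))]
print('notch',c,np.round(r,2),157.5+np.mean(r))
n1=Z(290,400,.087);n2=Z(478,368,.087); print('corners',ang(n1,c),ang(n2,c),np.linalg.norm(n1-n2), ang((n1+n2)/2,c))
b1=Z(303,332,.087);b2=Z(443,310,.087); print('bottom corners',ang(b1,c),ang(b2,c),np.linalg.norm(b1-b2))
m1=Z(387,408,.071);m2=Z(396,482,.071); print('mark',m1,m2,ang(m1,c),ang(m2,c),'dir',ang(m2,m1))
J=[Z(u,v,.071) for u,v in((40,534),(758,442))]; print('jig front mid',np.mean(J,0), 'normal', ang(J[0],J[1])+90-0)
E
```

```text
notch [0.56863449 0.02096289 0.087     ] [16.65 16.04 16.24 16.62 16.93] 173.9962897837501
corners 155.68289235759946 -167.24254201562786 0.04211014319976947 174.08951464011562
bottom corners 155.99794306050282 -168.8705711805726 0.03109746033900568
mark [0.50224861 0.02768475 0.071     ] [0.48535329 0.02962969 0.071     ] 174.21825426999914 174.05880406554334 dir 173.43320149956207
jig front mid [0.48411532 0.03011082 0.071     ] normal 173.2580313952836
```

Notch bearing is 174.0° against the mark's 173.3–174.2°, so it is in register. Next I check the lid angle and whether the loose items moved.

```bash
python3 - <<'E'
from h import *
s=load('scene11'); hx=np.array([.4838,.015]); ex=np.array([np.cos(np.radians(-8.2)),np.sin(np.radians(-8.2))])
for th in(1.2,1.25,1.3):
    a=np.arctan2(52,290)+th; h=hx+ex*(.29-.2946*np.cos(a)); print(th,proj(s,[*h,.11+.2946*np.sin(a)]).round(1), proj(load('side11'),[*h,.11+.2946*np.sin(a)]).round(1))
s0,s1=load('scene0')['pixels'].astype(int),s['pixels'].astype(int)
A=load('wrist5')
print('pin',at_z(load('w1'),675/1.4,104/1.4,.095), at_z(A,543/1.4,116/1.4,.089))
crop('scene11',200,100,400,250,4,'sc11c')
d=(abs(s0-s1).max(2)>40).astype(np.uint8)*255; cv2.imwrite('pics/diff.png',d)
E
```

```text
1.2 [[314.9 160.2]] [[239.7 119.6]]
1.25 [[320.  161.7]] [[235.6 117.8]]
1.3 [[325.2 163.5]] [[231.5 116.2]]
pin [0.64383456 0.0809918  0.095     ] [0.64917639 0.08049241 0.089     ]
```

View pics/sc11c.png

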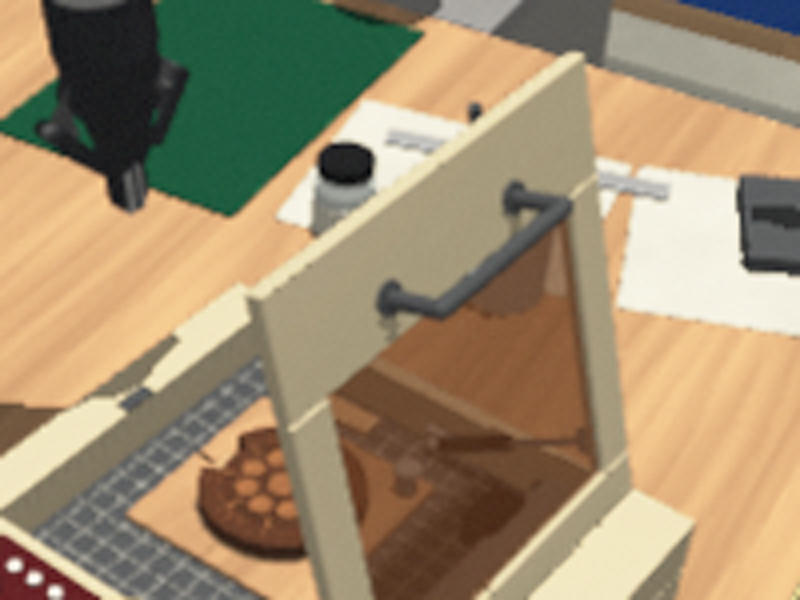

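View pics/diff.png

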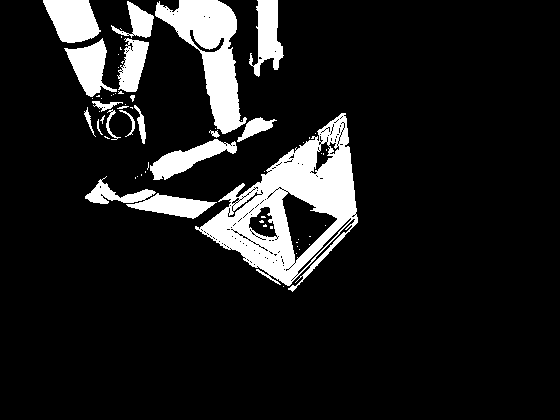

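The bar midpoint (326,164) matches the predicted position for 1.30 rad, and the tape and table items show no change. Handing in.

```bash
python3 -c "
from plant import hand_in,observe
print(observe()['contact_force']);print(hand_in())"
```

```text
[-0.00686482  0.26008539  0.53890214]
the job is handed in; nothing more can be done
None
```

I raised the lid by its handle along its arc to about 1.2 rad and let go there. It now stands at its stop: the bar shows at (326,164) in the scene view, where 1.30 rad would put it. Then I put the shut fingertips in the notch and turned the block about 152° round the right side of the jig's hole, backed off and lifted clear. I handed in at about 16.6 s.

**Register:** in the last wrist picture the notch points to 174.0°. The mark reads 173.3° to 174.2° depending on how it is measured, so they agree to within about 0.7°.

**Other things:** a before-and-after comparison of the scene view showed no change at the tape, the table items or the engraver body. Nothing was seen to touch the laser head.

**Checks that disagreed or fell short:**
- **Pin:** two readings of its position differed by about 5 mm. The first was through the tinted lid and I used the wrong height in the second. The arm never came near the pin, but I did not measure it again after the push.
- **Joint 6:** after I let go of the handle it reached its upper limit, reading 1.853 rad against the stated 1.85. This left the tool tilted by 5° for the rest of the job, which I allowed for when turning the block.
- **Forces:** the largest wrist force component I read was about 18 N, while lifting the lid. Forces were only read at the end of each move.

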